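# Snap the gear guard back onto the bench drive

## Task

The small gear drive on the potter's bench stands open: pick up its loose plastic guard by the grip bar, set it squarely over the gear case with a clip arm at each end (either way round), and press it straight down until both clip arms snap over the rim and the guard sits flush on the case all round. Press firmly but feel your way: the case gives under your hand, and slamming the guard, or leaning on it with more than about 28 N, overloads the case's rubber buffers. Let go when it is clipped, and leave the other things on the bench where they are.

Things in the scene. Friction and masses are not known exactly. Their poses are not given: they have to be found in the camera images.
- guard_grip (a point): (sizes in mm) centre of the grip bar on the guard, a loose grey plastic cover. Bar: 50 along x, 16 wide along y, 30 high, solid, rising from the middle of the plate; this point is 15 above the plate's top, 19 above its underside and 42.5 above the feet of its arms, on which it stands upright on the bench at the start. x along the bar and the guard's length, z up; same after half a turn.
- guard: the whole guard, 0.14 to 0.25 kg; origin under its centre at the feet of the arms. Flat plate 136 (x) x 74 (y) x 4; under each end (x = +-65) a rigid clip arm 26 wide, 4 thick, hanging 23.5 below the plate, with a round inward nose (radius 2.5) at its foot, 117 between noses; under each long side a skirt 6 deep, 68 between skirts.
- rim (a point): centre of the open top of the drive's aluminium gear case, level with its rim, 95 above the bench. Case 110 (x) x 62 (y) x 50 high, two gears inside. The guard is home when its plate lies on the rim: guard_grip 19 above this point, x along x (either way). Noses first touch the lips with the guard about 12 above home and snap past about 4 above home. x along the case's length, z up.
- drive: the gear drive; origin under the centre of its grey plinth (150 x 100 x 26, fixed to the bench; place and yaw vary). The case above it stands on soft, damped rubber buffers: it dips about 5 to 10 straight down under the press before the lips give (roughly 10 to 20 N, varying), then springs back some mm at the snap and the force on the hand falls sharply. It stops hard after 16; past 14 (28 N) it is overloaded.
- lip (a point): crest of the sprung steel lip in the middle of the case's +x end wall; the other end has the same. Each lip is 30 wide, bulges 7 beyond the wall, 16 below the rim, slopes back to the wall near the rim, and gives inward when a clip nose is pushed over it. 62 from the case's centre. The two ends may snap one after the other.
- prop_mid: plaster-white kiln prop, upright cylinder 34 dia x 50 high, standing between the guard and the drive; bystander; origin under its centre
- prop_far: plaster-white kiln prop, 40 dia x 40 high; bystander; origin under its centre
- bisque_bowl: terracotta bowl, 100 dia x 50 high; bystander; origin under its centre
- rib: flat kidney-like wooden rib, about 55 x 140 x 7; bystander; origin under its centre
- loop_tool: trimming tool with a wooden handle and a steel loop, about 170 long, 16 high; bystander; origin under it
- glaze_brush: wooden brush lying flat; bystander; origin under it
- oxide_jar: small closed amber jar, 60 dia x 75 high; bystander; origin under its centre
Mind the look-alikes: they are no part of the job. What is shaped like the drive but green or yellow is not meant. There is more than one size of the guard; the job needs the smaller.

How it is judged:
By the outcome, as a careful person would: the job done as asked, in the order asked, and still so for the second after the job is handed in, with the robot touching nothing.
It also fails if it takes over 53 s, if anything falls off the work surface, if the arm or the gripper's body presses on something with over 40 N, if the wrist force passes 120 N, or if a joint passes its speed limit or range.

## Robot

A 6-joint arm with a two-finger parallel gripper is mounted at the origin on the work surface. World frame = base frame: x ahead of the robot, y to its left, z up, the work surface at z = 0. Lengths are in m, angles in rad, forces in N, time in s.
With the tool pointing down it reaches from about 0.275 to 0.725 m from the base axis. Payload 5.6 kg.
Tool frame: the origin (TCP) lies midway between the tips of the shut fingers; the grasp point (between the pads) lies r.tcp_to_grasp behind it (r.tcp_to_grasp is the distance from the TCP to the grasp point, in m); x points along the fingers, z is the direction in which the jaws open and shut, and the axes are right-handed (so a half turn about x gives the same grasp; the last joint's range is limited). The gripper opens to 85 mm and grips with 20 to 120 N. Pads are 22 mm wide; open, the fingers measure 114 mm over their backs; the gripper's body (76 mm by 85 mm) begins 54 mm behind the grasp point. The pads swing forward as they close: fully open they stand 13 mm farther back than shut.
Start: joints at [1.399, 0.255, 0.108, 0, -1.424, -0.285], TCP at [0.243, 0.494, 0.231] pointing down, gripper open.
Joint ranges: [-2.95, 2.95], [-1.21, 1.97], [-1.09, 1.5], [-2.87, 1.71], [-2.94, -0.07], [-3.05, 3.05]. Speed limits (rad/s): [2.57, 2.57, 3.14, 3.14, 3.14, 3.14].

## Interface

Orientations are given as a unit quaternion [x, y, z, w].
In Python, from workcell import r gives the robot as it stands.
- The arm moves only by the tool arm_command, never from a script. Its argument "deltas" is a list of rows, each an object with "travel": the shift along the tool's x, y, z in m, a list of three; "dr": the turn, a rotation vector about the tool's x, y, z in degrees, a list of three. In form: [{"travel": [dx, dy, dz], "dr": [wx, wy, wz]}, ...]. A call has exactly 8 rows; each row shifts and turns the commanded pose from where the row before left it, along the tool's axes as they then stand; what a row does not reach is not made up. A row lasts 1/8 s, in which the tool goes at most 62.5 mm and 10.7 degrees, less where a joint would pass 70% of its speed; a pose out of reach is approached as far as the arm can. A call is refused whole if a number of a shift passes 0.0625 or a number of a turn 10.7, either way. A call with a gripper value outside its range is refused whole. "gripper" is the finger opening in m, from 0 to 0.0854, set as the call begins (left out, the last holds). The fingers move at their own pace and stop on an object; "force" is the grip in N (left out, the last holds). Time passes only in rows, so rows that do not move let the fingers close, or fill a call up. It gives the time, the measured TCP pose, the force and the opening at its end, in the units of the state.
- r.sense(): the state, without advancing time (a new reading comes with each control period).
- r.capture(name): name is "scene" or "top"; returns a dict with "image" (400x640x3 uint8, red, green, blue), "fx", "fy", "cx", "cy" (pixels), "R" (3x3) and "t" (3): a world point X has camera coordinates R X + t. Camera axes: x right, y down, z forward; pixel columns grow to the right and rows downward; lengths in m; the calibration is good to about 2 mm. A picture is of the moment at which its call begins. There is no depth.
- r.sign_off(): hands the job in, once; it reports no verdict.
Trained networks look in a picture, given as the dict that the camera call returned (one of the last four; its "shot" number tells which), for a name from the list of things; names that differ only in an ending like _2 or _b are one class to them, and where a whole thing is asked for, a point or a joint stands for the part that bears it (a point fixed in the world has none). Each returns a list of dicts, best first, with "score" (0 to 1); they miss things now and then, are a little off and sometimes report something else, mostly with a low value. They report only what shows in the picture. A call takes as long as a camera call. They do not tell look-alikes from the thing itself.
- r.look_for(query, picture): "bbox" ([left, top, right, bottom] in pixels, round what is visible of it).
- r.tip_of(query, picture): "uv" ([column, row] in pixels: a listed point, or the origin of a listed thing).
The state is a dict: "time": time; "joints": joint angles; "qd": joint speeds; "joint_efforts": joint torques, N m; "eef_pos": TCP position; "tool_rot": TCP orientation; "contact_force": force on the tool from outside, world axes, zero at the start; "torque": the same for the moment, N m; "width": finger opening in m.
Only numpy, scipy, OpenCV 4.12 (cv2) and the standard library are available. Lean on these libraries where they do the work, as an engineer would, in place of code of your own. Each camera call takes 0.05 s, during which the arm holds its last target.

## Working session

There is one attempt and no reset: what is moved stays moved. The work goes in short steps, Python scripts to look and compute and a tool call to move; the robot and the scene stay as the last step left them, time stands still between calls to the robot, and variables do not carry over. Pictures are saved under pics/ and viewed, and the job is handed in when it is done.

Besides the shell and the picture viewer there is one more tool, called as a command line: name --argument value ..., lists and objects as JSON in quotes. arm_command: Moves the arm, as the interface text tells. Its arguments: {"type":"object","properties":{"deltas":{"type":"array"},"gripper":{"type":"number"},"force":{"type":"number"}},"required":["deltas"]}

```bash
mkdir -p pics; cat > h.py <<'E'
import numpy as np, cv2
from workcell import r
def save(p,n): cv2.imwrite('pics/'+n,cv2.cvtColor(p['image'],cv2.COLOR_RGB2BGR))
def back(p,uv,z):
    R=np.array(p['R']);t=np.array(p['t'])
    d=R.T@np.array([(uv[0]-p['cx'])/p['fx'],(uv[1]-p['cy'])/p['fy'],1]);c=-R.T@t
    return c+d*(z-c[2])/d[2]
def proj(p,X):
    q=np.array(p['R'])@np.asarray(X)+p['t'];return [p['fx']*q[0]/q[2]+p['cx'],p['fy']*q[1]/q[2]+p['cy']]
E
python3 - <<'E'
from h import *
s=r.sense();print(s,r.tcp_to_grasp)
for n in('top','scene'):
    p=r.capture(n);save(p,n+'0.png');print(n,np.round(-np.array(p['R']).T@p['t'],3))
    for q,z in(('guard_grip',.0425),('guard',0),('rim',.095),('drive',0),('lip',.079),('prop_mid',0)):
        print(q,[(np.round(d['score'],2),np.round(d['uv']),np.round(back(p,d['uv'],z)[:2],3)) for d in r.tip_of(q,p)])
E
```

```text
{'time': 0.0, 'joints': array([ 1.39858249e+00,  2.55779666e-01,  1.06998515e-01, -4.85615780e-04,
       -1.42390102e+00, -2.84608971e-01]), 'qd': array([-1.75469853e-03,  5.92946416e-06,  4.42538481e-04, -5.87689253e-04,
       -1.72110897e-03, -1.19375347e-03]), 'joint_efforts': array([-3.21253833e-05, -3.86629522e+01,  2.37934989e+01,  5.36502287e+00,
       -6.16275676e-03,  1.23535690e-05]), 'eef_pos': array([0.24232459, 0.49318478, 0.23037453]), 'tool_rot': array([-0.59967112, -0.37339273,  0.60081286, -0.37416084]), 'contact_force': array([ 0.24779301, -0.29123447,  0.28084042]), 'torque': array([-0.02550897,  0.00127585, -0.02322426]), 'width': 0.08533926915617088} 0.0187
top [0.366 0.067 1.754]
guard_grip [(np.float64(0.89), array([420., 194.]), array([ 0.578, -0.284])), (np.float64(0.68), array([426., 252.]), array([ 0.371, -0.298]))]
guard [(np.float64(0.75), array([414., 198.]), array([ 0.572, -0.269]))]
rim [(np.float64(0.97), array([163., 266.]), array([0.327, 0.624])), (np.float64(0.78), array([270., 270.]), array([0.312, 0.251])), (np.float64(0.63), array([267., 202.
[... 774 characters left out ...]
([370., 172.]), array([0.548, 0.255])), (np.float64(0.76), array([317., 142.]), array([0.306, 0.241])), (np.float64(0.66), array([388., 108.]), array([0.334, 0.598])), (np.float64(0.28), array([422., 186.]), array([0.706, 0.33 ]))]
drive [(np.float64(0.85), array([319., 158.]), array([0.29 , 0.265])), (np.float64(0.74), array([368., 193.]), array([0.547, 0.259])), (np.float64(0.71), array([387., 126.]), array([0.33 , 0.614]))]
lip [(np.float64(0.91), array([328., 151.]), array([0.356, 0.246])), (np.float64(0.9), array([405., 112.]), array([0.385, 0.643])), (np.float64(0.67), array([385., 180.]), array([0.595, 0.277]))]
prop_mid [(np.float64(0.46), array([318., 235.]), array([0.568, 0.003]))]
```

View pics/top0.png

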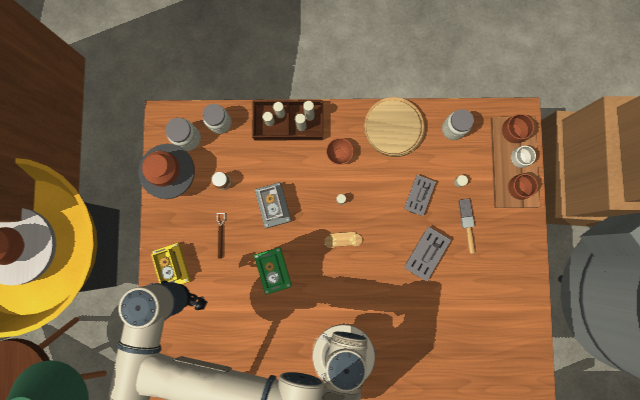

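View pics/scene0.png

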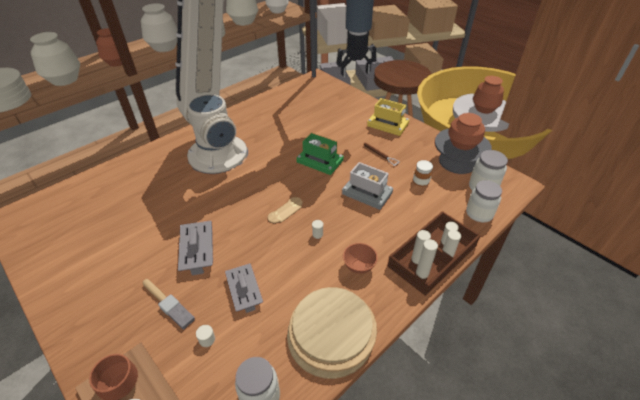

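The grey drive is at top px (270,204) and the smaller guard at (420,195). The green and yellow drives and the larger guard at (428,252) are decoys. I'll zoom in to get the yaws.

```bash
python3 - <<'E'
from h import *
a=cv2.imread('pics/top0.png');b=cv2.imread('pics/scene0.png')
f=lambda im,x,y,w,h,s:cv2.resize(im[y:y+h,x:x+w],None,fx=s,fy=s,interpolation=cv2.INTER_CUBIC)
cv2.imwrite('pics/z1.png',np.hstack([f(a,250,175,50,60,8),f(a,395,165,50,60,8)]))
cv2.imwrite('pics/z2.png',np.hstack([f(b,338,155,60,60,6.6),f(b,218,255,60,60,6.6)]))
E
```

```text
(no output)
```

View pics/z1.png

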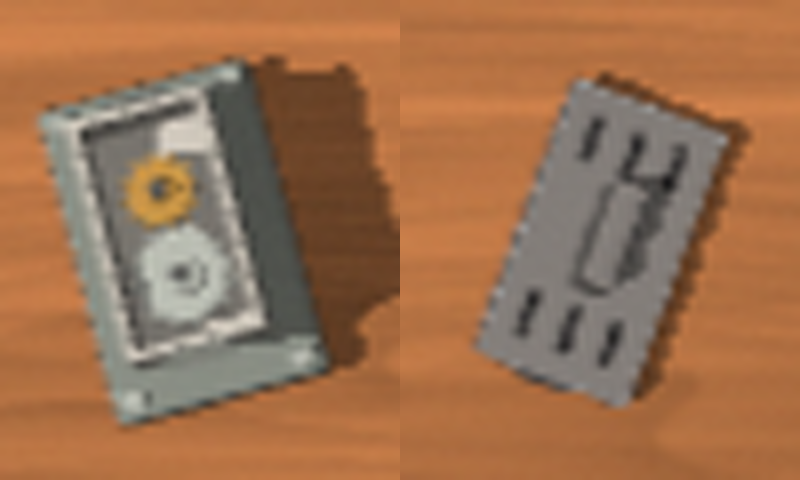

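View pics/z2.png

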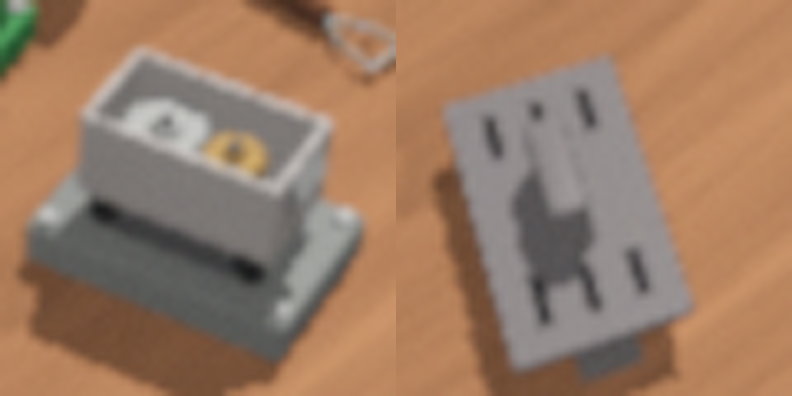

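```bash
cat > fit.py <<'E'
from h import *
from scipy.optimize import least_squares
def fit(obs,L,W,z,x0):
    # obs: list of (cam dict, Nx2 corners); each matched to nearest model corner
    C=np.array([[1,1],[1,-1],[-1,-1],[-1,1]])*[L/2,W/2]
    def res(v):
        c,s=np.cos(v[2]),np.sin(v[2]);o=[]
        for p,uv in obs:
            M=np.array([proj(p,[v[0]+c*a-s*b,v[1]+s*a+c*b,z]) for a,b in C])
            for q in uv: o.append(min(M-q,key=np.linalg.norm))
        return np.ravel(o)
    f=least_squares(res,x0);return f.x,res(f.x)
def crop(pts,x,y,s,off=0): 
    q=np.array(pts,float)-[off,0]; return [x,y]+(q+.5)/s-.5
E
cat > est.py <<'E'
from fit import *
a=r.capture('top');b=r.capture('scene')
rt=crop([(72,115),(208,88),(266,330),(132,362)],250,175,8)
gt=crop([(578,78),(730,130),(632,405),(476,348)],395,165,8,400)
rs=crop([(140,47),(330,122),(278,190),(82,112)],338,155,6.6)
gs=crop([(443,105),(610,55),(692,310),(515,370)],218,255,6.6,396)
for n,t,s,L,W,z,x0 in(('rim',rt,rs,.11,.062,.095,[.548,.26,.22]),('guard',gt,gs,.136,.074,.0275,[.575,-.285,-.33])):
    for o in ([(a,t)],[(b,s)],[(a,t),(b,s)]):
        v,e=fit(o,L,W,z,x0);print(n,np.round(v,4),np.degrees(v[2]).round(1),np.round(e,1))
print(r.sense()['time'])
E
python3 est.py
```

```text
rim [0.5455 0.2509 0.2344] 13.4 [ 0.1  0.5  0.2 -0.2  0.1 -0.2 -0.4 -0.1]
rim [0.5452 0.2536 0.2545] 14.6 [-0.1 -0.2  0.5 -0.2 -0.1  0.3 -0.3  0.1]
rim [0.5456 0.252  0.2428] 13.9 [-0.3  0.6 -0.2 -0.3 -0.1 -0.4 -0.6 -0.  -0.1  0.   0.3  0.2 -0.5  0.6
 -0.6  0.2]
guard [ 0.5792 -0.2864 -0.3673] -21.0 [-0.1 -0.6  0.1 -0.  -0.1  0.3  0.1  0.3]
guard [ 0.5786 -0.2843 -0.3803] -21.8 [-0.2 -0.   0.2 -0.3  0.5  0.  -0.4  0.2]
guard [ 0.5789 -0.2851 -0.3752] -21.5 [-0.2 -0.5 -0.2  0.2 -0.7  0.4 -0.4  0.2 -0.5  0.3 -0.1 -0.1  0.4  0.2
 -0.4  0.4]
0.8
```

```bash
cat > plan.py <<'E'
from h import *
from scipy.spatial.transform import Rotation as Ro
# target tool: x down, z horizontal at angle psi
def tool(psi):
    x=np.array([0,0,-1.]);z=np.array([np.cos(psi),np.sin(psi),0]);return np.column_stack([x,np.cross(z,x),z])
def plan(goal,psi,n,start=None,pr=True):
    s=r.sense();p=np.array(s['eef_pos']);R=Ro.from_quat(s['tool_rot']).as_matrix()
    if start: p,R=start
    z=R[:,2];cur=np.arctan2(z[1],z[0])
    d=(psi-cur+np.pi/2)%np.pi-np.pi/2
    T=tool(cur+d)
    w=Ro.from_matrix(R.T@T).as_rotvec()
    rows=[]
    P=p.copy();Rc=R.copy()
    for i in range(n):
        dx=(goal-P)/(n-i)
        t=Rc.T@dx; dw=Ro.from_matrix(Rc.T@T).as_rotvec()/(n-i)
        rows.append((np.round(t,4).tolist(),np.degrees(dw).round(2).tolist()))
        P=P+Rc@np.round(t,4);Rc=Rc@Ro.from_rotvec(np.radians(np.round(np.degrees(dw),2))).as_matrix()
    if pr:
        print('t',s['time'],'pos',p.round(4),'cur',np.degrees(cur).round(1),'turn',np.degrees(d).round(1),'tilt',np.degrees(np.arccos(-R[2,0])).round(2),'F',s['contact_force'].round(2),'w',s['width'].round(4),'j',s['joints'].round(2))
        for q in rows: print(q)
    return P,Rc
E
python3 - <<'E'
from plan import *
plan(np.array([.579,-.285,.2]),np.radians(-21.5+90),24)
E
```

```text
Traceback (most recent call last):
  File "plan.py", line 21, in plan
    print('t',s['time'],'pos',p.round(4),'cur',np.degrees(cur).round(1),'turn',np.degrees(d).round(1),'tilt',np.degrees(np.arccos(-R[2,0])).round(2),'F',s['contact_force'].round(2),'w',s['width'].round(4),'j',s['joints'].round(2))
                                                                                                                                                                                         ^^^^^^^^^^^^^^^^
AttributeError: 'float' object has no attribute 'round'
```

```bash
sed -i "s/s\['width'\].round(4)/round(s['width'],4)/" plan.py
python3 - <<'E'
from plan import *
plan(np.array([.579,-.285,.2]),np.radians(-21.5+90),24)
E
```

```text
t 0.8 pos [0.2426 0.4936 0.2313] cur -116.2 turn 4.7 tilt 0.01 F [-0.06  0.24 -0.08] w 0.0853 j [ 1.4   0.26  0.11 -0.   -1.42 -0.28]
([0.0013, 0.0269, 0.0229], [-0.19, -0.0, 0.0])
([0.0013, 0.0268, 0.023], [-0.19, -0.0, 0.0])
([0.0013, 0.0267, 0.0231], [-0.2, -0.0, 0.0])
([0.0013, 0.0267, 0.0232], [-0.19, -0.0, 0.0])
([0.0013, 0.0266, 0.0233], [-0.2, -0.0, 0.0])
([0.0013, 0.0265, 0.0234], [-0.19, -0.0, 0.0])
([0.0013, 0.0264, 0.0235], [-0.2, -0.0, 0.0])
([0.0013, 0.0263, 0.0236], [-0.19, -0.0, 0.0])
([0.0013, 0.0263, 0.0237], [-0.2, -0.0, 0.0])
([0.0013, 0.0262, 0.0237], [-0.19, -0.0, 0.0])
([0.0013, 0.0261, 0.0238], [-0.2, -0.0, 0.0])
([0.0013, 0.026, 0.0239], [-0.19, -0.0, 0.0])
([0.0013, 0.0259, 0.024], [-0.2, -0.0, 0.0])
([0.0013, 0.0259, 0.0241], [-0.19, -0.0, 0.0])
([0.0013, 0.0258, 0.0242], [-0.2, -0.0, 0.0])
([0.0013, 0.0257, 0.0243], [-0.19, -0.0, 0.0])
([0.0013, 0.0256, 0.0244], [-0.2, -0.0, 0.0])
([0.0013, 0.0255, 0.0244], [-0.19, -0.0, 0.0])
([0.0013, 0.0254, 0.0245], [-0.2, -0.0, 0.0])
([0.0013, 0.0254, 0.0246], [-0.19, -0.0, 0.0])
([0.0013, 0.0253, 0.0247], [-0.2, -0.0, 0.0])
([0.0013, 0.0252, 0.0248], [-0.19, -0.0, 0.0])
([0.0013, 0.0251, 0.0249], [-0.2, -0.0, 0.0])
([0.0013, 0.0249, 0.025], [-0.19, -0.01, 0.0])
```

arm_command --deltas '[{"travel":[0,0.027,0.023],"dr":[-0.2,0,0]},{"travel":[0,0.027,0.023],"dr":[-0.2,0,0]},{"travel":[0,0.027,0.023],"dr":[-0.2,0,0]},{"travel":[0,0.0265,0.0232],"dr":[-0.2,0,0]},{"travel":[0,0.0265,0.0233],"dr":[-0.2,0,0]},{"travel":[0,0.0265,0.0234],"dr":[-0.2,0,0]},{"travel":[0,0.0265,0.0235],"dr":[-0.2,0,0]},{"travel":[0,0.0263,0.0236],"dr":[-0.2,0,0]}]' --gripper 0.085

```text
time: 1.8
eef_pos: [0.3555, 0.2329, 0.2315]
tool_rot: [0.595, 0.382, -0.595, 0.382]
contact_force: [-0.4, -0.4, -1.0]
width: 0.0852
```

arm_command --deltas '[{"travel":[0.001,0.0263,0.0237],"dr":[-0.2,0,0]},{"travel":[0.001,0.0262,0.0237],"dr":[-0.2,0,0]},{"travel":[0.001,0.026,0.0238],"dr":[-0.2,0,0]},{"travel":[0.001,0.026,0.0239],"dr":[-0.2,0,0]},{"travel":[0.001,0.026,0.024],"dr":[-0.2,0,0]},{"travel":[0.001,0.026,0.0241],"dr":[-0.2,0,0]},{"travel":[0.001,0.0258,0.0242],"dr":[-0.2,0,0]},{"travel":[0.001,0.0257,0.0243],"dr":[-0.2,0,0]}]'

```text
time: 2.8
eef_pos: [0.4682, -0.0267, 0.2234]
tool_rot: [0.59, 0.39, -0.589, 0.39]
contact_force: [0.6, 0.3, 1.9]
width: 0.085
```

```bash
python3 - <<'E'
from plan import *
plan(np.array([.579,-.285,.12]),np.radians(-21.5+90),8)
E
```

```text
t 2.8 pos [ 0.4682 -0.0267  0.2234] cur -113.0 turn 1.5 tilt 0.03 F [0.57 0.3  1.85] w 0.085 j [ 0.28  0.1  -0.11 -0.   -1.37  0.89]
([0.0129, 0.0254, 0.0243], [-0.18, -0.0, -0.0])
([0.0129, 0.0253, 0.0244], [-0.18, -0.0, -0.0])
([0.0129, 0.0252, 0.0245], [-0.18, -0.0, -0.0])
([0.0129, 0.0251, 0.0246], [-0.19, -0.0, -0.0])
([0.013, 0.025, 0.0246], [-0.18, -0.0, -0.01])
([0.0129, 0.025, 0.0247], [-0.19, -0.01, -0.0])
([0.013, 0.0249, 0.0248], [-0.18, -0.0, -0.01])
([0.0129, 0.0247, 0.025], [-0.19, -0.01, -0.0])
```

arm_command --deltas '[{"travel":[0.013,0.0254,0.0243],"dr":[-0.18,0,0]},{"travel":[0.013,0.0253,0.0244],"dr":[-0.18,0,0]},{"travel":[0.013,0.0252,0.0245],"dr":[-0.18,0,0]},{"travel":[0.013,0.0251,0.0246],"dr":[-0.18,0,0]},{"travel":[0.013,0.025,0.0246],"dr":[-0.18,0,0]},{"travel":[0.013,0.025,0.0247],"dr":[-0.18,0,0]},{"travel":[0.013,0.025,0.0248],"dr":[-0.18,0,0]},{"travel":[0.013,0.0247,0.025],"dr":[-0.18,0,0]}]'

```text
time: 3.8
eef_pos: [0.579, -0.2851, 0.1188]
tool_rot: [-0.585, -0.398, 0.585, -0.398]
contact_force: [0.8, -0.2, 0.5]
width: 0.0852
```

```bash
python3 - <<'E'
from plan import *
p=r.capture('top');p=r.capture('scene')
plan(np.array([.579,-.285,.032]),np.radians(-21.5+90),8)
E
```

```text
t 3.9 pos [ 0.5781 -0.2863  0.1164] cur -111.7 turn 0.2 tilt 0.21 F [ 0.52  0.54 -0.48] w 0.0853 j [-0.22  0.5   0.17  0.   -1.25  1.41]
([0.0106, 0.0001, -0.0002], [-0.02, 0.0, 0.03])
([0.0105, 0.0001, -0.0002], [-0.02, 0.01, 0.03])
([0.0106, 0.0001, -0.0002], [-0.02, 0.0, 0.03])
([0.0105, 0.0001, -0.0002], [-0.03, 0.01, 0.02])
([0.0106, 0.0, -0.0002], [-0.02, 0.0, 0.03])
([0.0105, 0.0001, -0.0002], [-0.03, 0.01, 0.02])
([0.0106, 0.0, -0.0002], [-0.02, 0.0, 0.03])
([0.0105, 0.0, -0.0002], [-0.03, 0.01, 0.02])
```

arm_command --deltas '[{"travel":[0.016,0.0005,-0.001],"dr":[-0.1,0,0.1]},{"travel":[0.016,0,0],"dr":[-0.1,0,0.1]},{"travel":[0.016,0,0],"dr":[0,0,0]},{"travel":[0.014,0,0],"dr":[0,0,0]},{"travel":[0.01,0,0],"dr":[0,0,0]},{"travel":[0.006,0,0],"dr":[0,0,0]},{"travel":[0.004,0,0],"dr":[0,0,0]},{"travel":[0,0,0],"dr":[0,0,0]}]'

```text
time: 4.9
eef_pos: [0.5796, -0.2833, 0.0373]
tool_rot: [0.585, 0.398, -0.583, 0.4]
contact_force: [0.4, -0.1, -0.6]
width: 0.0854
```

```bash
python3 - <<'E'
from plan import *
p=r.capture('scene');save(p,'s1.png')
im=cv2.imread('pics/s1.png');cv2.imwrite('pics/s1z.png',cv2.resize(im[215:325,180:310],None,fx=6,fy=5.4,interpolation=cv2.INTER_CUBIC))
plan(np.array([.579,-.285,.032]),np.radians(-21.5+90),1)
E
```

```text
t 4.95 pos [ 0.5798 -0.2834  0.0375] cur -111.3 turn -0.2 tilt 0.23 F [-0.55 -0.49  0.35] w 0.085 j [-0.21  0.55  0.05  0.   -1.07  1.41]
([0.0055, -0.0001, 0.0018], [0.17, 0.0, -0.23])
```

View pics/s1z.png

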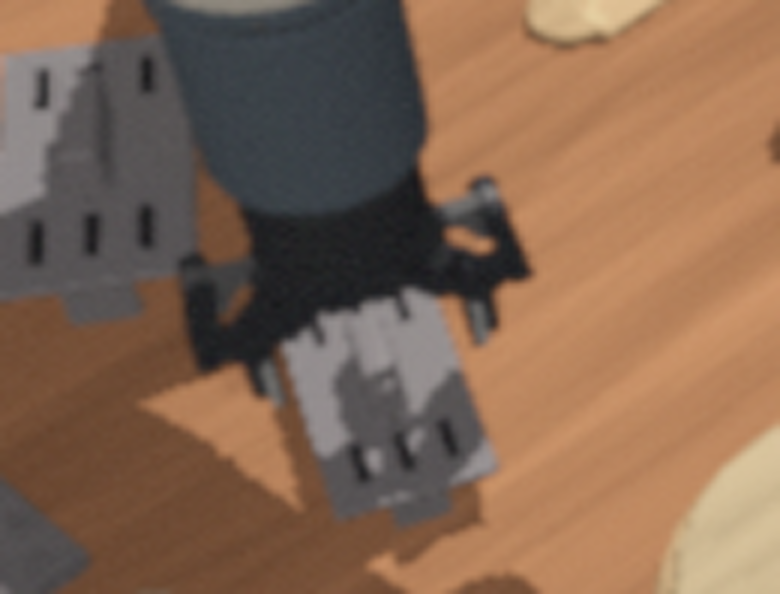

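arm_command --deltas '[{"travel":[0.004,0,0.0005],"dr":[0,0,0]},{"travel":[0.003,0,0.0005],"dr":[0,0,0]},{"travel":[0,0,0],"dr":[0,0,0]},{"travel":[0,0,0],"dr":[0,0,0]},{"travel":[0,0,0],"dr":[0,0,0]},{"travel":[0,0,0],"dr":[0,0,0]},{"travel":[0,0,0],"dr":[0,0,0]},{"travel":[0,0,0],"dr":[0,0,0]}]' --gripper 0.085

```text
time: 5.95
eef_pos: [0.5793, -0.2842, 0.0303]
tool_rot: [0.585, 0.398, -0.583, 0.4]
contact_force: [0.3, -0.7, 0.5]
width: 0.0851
```

arm_command --deltas '[{"travel":[0,0,0],"dr":[0,0,0]},{"travel":[0,0,0],"dr":[0,0,0]},{"travel":[0,0,0],"dr":[0,0,0]},{"travel":[0,0,0],"dr":[0,0,0]},{"travel":[0,0,0],"dr":[0,0,0]},{"travel":[0,0,0],"dr":[0,0,0]},{"travel":[0,0,0],"dr":[0,0,0]},{"travel":[0,0,0],"dr":[0,0,0]}]' --gripper 0.005 --force 90

```text
time: 6.95
eef_pos: [0.5793, -0.2843, 0.0305]
tool_rot: [0.585, 0.398, -0.583, 0.4]
contact_force: [-1.0, -0.9, 3.3]
width: 0.0147
```

```bash
python3 - <<'E'
from plan import *
plan(np.array([.579,-.285,.2]),np.radians(-21.5+90),1)
E
```

```text
t 6.95 pos [ 0.5793 -0.2843  0.0305] cur -111.3 turn -0.2 tilt 0.22 F [-0.99 -0.91  3.26] w 0.0147 j [-0.21  0.56  0.04  0.   -1.05  1.41]
([-0.1695, 0.0006, 0.0008], [0.17, 0.01, -0.22])
```

arm_command --deltas '[{"travel":[-0.005,0,0],"dr":[0.1,0,-0.1]},{"travel":[-0.015,0,0],"dr":[0.1,0,-0.1]},{"travel":[-0.03,0,0],"dr":[0,0,0]},{"travel":[-0.035,0,0],"dr":[0,0,0]},{"travel":[-0.035,0,0],"dr":[0,0,0]},{"travel":[-0.03,0,0],"dr":[0,0,0]},{"travel":[-0.015,0,0],"dr":[0,0,0]},{"travel":[-0.005,0,0],"dr":[0,0,0]}]'

```text
time: 7.95
eef_pos: [0.5793, -0.2841, 0.2009]
tool_rot: [0.585, 0.398, -0.584, 0.398]
contact_force: [0.1, -0.0, -3.3]
width: 0.0147
```

```bash
python3 - <<'E'
from plan import *
p=r.capture('scene');save(p,'s2.png')
plan(np.array([.5456,.252,.19]),np.radians(13.9-90),24)
E
```

```text
t 8.0 pos [ 0.5792 -0.2841  0.2007] cur -111.5 turn 35.4 tilt 0.02 F [ 0.25 -0.55 -2.1 ] w 0.0146 j [-0.21  0.46  0.32 -0.   -1.44  1.41]
([0.0004, -0.0095, -0.0203], [-1.48, -0.0, -0.0])
([0.0005, -0.009, -0.0205], [-1.48, -0.0, -0.0])
([0.0004, -0.0084, -0.0207], [-1.48, -0.0, -0.0])
([0.0005, -0.0079, -0.0209], [-1.48, -0.0, -0.0])
([0.0004, -0.0074, -0.0211], [-1.48, -0.0, -0.0])
([0.0005, -0.0068, -0.0213], [-1.48, -0.0, -0.0])
([0.0004, -0.0063, -0.0215], [-1.48, -0.0, -0.0])
([0.0005, -0.0057, -0.0216], [-1.48, -0.0, -0.0])
([0.0004, -0.0051, -0.0218], [-1.47, -0.0, -0.0])
([0.0005, -0.0046, -0.0219], [-1.48, -0.0, -0.0])
([0.0004, -0.004, -0.022], [-1.47, -0.0, -0.0])
([0.0005, -0.0034, -0.0221], [-1.48, -0.0, -0.0])
([0.0004, -0.0029, -0.0222], [-1.47, -0.0, -0.0])
([0.0005, -0.0023, -0.0223], [-1.48, -0.0, -0.0])
([0.0004, -0.0017, -0.0223], [-1.47, -0.0, -0.0])
([0.0005, -0.0012, -0.0224], [-1.48, -0.0, -0.0])
([0.0004, -0.0006, -0.0224], [-1.47, -0.0, -0.0])
([0.0005, -0.0, -0.0224], [-1.48, -0.0, -0.0])
([0.0004, 0.0006, -0.0224], [-1.47, -0.0, -0.0])
([0.0005, 0.0011, -0.0224], [-1.48, -0.0, -0.0])
([0.0004, 0.0017, -0.0223], [-1.47, -0.0, -0.0])
([0.0005, 0.0023, -0.0223], [-1.48, -0.0, -0.01])
([0.0004, 0.0029, -0.0222], [-1.47, -0.0, -0.0])
([0.0005, 0.0035, -0.022], [-1.48, -0.01, -0.01])
```

View pics/s2.png

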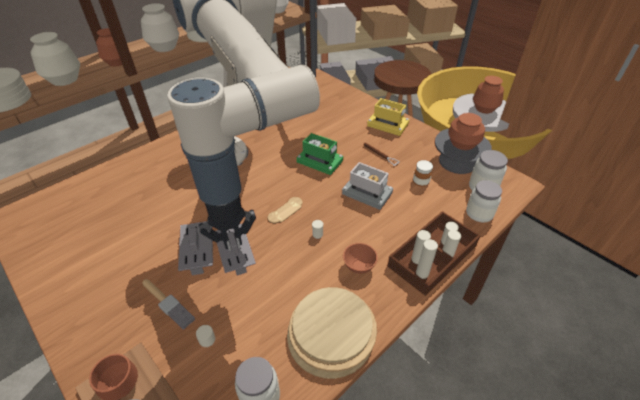

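The guard is held, at px (235,250). Next I carry it to the drive.

arm_command --deltas '[{"travel":[0,-0.0095,-0.0203],"dr":[-1.48,0,0]},{"travel":[0,-0.009,-0.0205],"dr":[-1.48,0,0]},{"travel":[0,-0.0084,-0.0207],"dr":[-1.48,0,0]},{"travel":[0,-0.008,-0.021],"dr":[-1.48,0,0]},{"travel":[0,-0.0074,-0.021],"dr":[-1.48,0,0]},{"travel":[0,-0.0068,-0.0213],"dr":[-1.48,0,0]},{"travel":[0,-0.0063,-0.0215],"dr":[-1.48,0,0]},{"travel":[0,-0.0057,-0.0216],"dr":[-1.48,0,0]}]'

```text
time: 9.0
eef_pos: [0.5674, -0.1036, 0.2003]
tool_rot: [0.54, 0.457, -0.54, 0.457]
contact_force: [0.3, -0.4, -1.9]
width: 0.0146
```

arm_command --deltas '[{"travel":[0,-0.005,-0.0218],"dr":[-1.48,0,0]},{"travel":[0,-0.0046,-0.022],"dr":[-1.48,0,0]},{"travel":[0,-0.004,-0.022],"dr":[-1.48,0,0]},{"travel":[0,-0.0034,-0.022],"dr":[-1.48,0,0]},{"travel":[0,-0.003,-0.0222],"dr":[-1.48,0,0]},{"travel":[0,-0.0023,-0.0223],"dr":[-1.48,0,0]},{"travel":[0,-0.0017,-0.0223],"dr":[-1.48,0,0]},{"travel":[0,-0.001,-0.0224],"dr":[-1.48,0,0]}]'

```text
time: 10.0
eef_pos: [0.556, 0.0749, 0.2003]
tool_rot: [0.49, 0.51, -0.49, 0.51]
contact_force: [-0.6, -0.4, -2.3]
width: 0.0144
```

arm_command --deltas '[{"travel":[0,-0.0006,-0.0224],"dr":[-1.48,0,0]},{"travel":[0,0,-0.0224],"dr":[-1.48,0,0]},{"travel":[0,0.0006,-0.0224],"dr":[-1.48,0,0]},{"travel":[0,0.001,-0.0224],"dr":[-1.48,0,0]},{"travel":[0,0.0017,-0.0223],"dr":[-1.48,0,0]},{"travel":[0,0.0023,-0.0223],"dr":[-1.48,0,0]},{"travel":[0,0.003,-0.0222],"dr":[-1.48,0,0]},{"travel":[0,0.0035,-0.021],"dr":[-1.4,0,0]}]'

```text
time: 11.0
eef_pos: [0.5456, 0.2524, 0.2002]
tool_rot: [0.435, 0.557, -0.435, 0.557]
contact_force: [-0.2, -0.6, -2.7]
width: 0.0144
```

```bash
python3 - <<'E'
from plan import *
p=r.capture('scene');save(p,'s3.png');q=r.capture('top');save(q,'t3.png')
plan(np.array([.5456,.252,.16]),np.radians(13.9-90),1)
f=lambda im,x,y,w,h,s:cv2.resize(im[y:y+h,x:x+w],None,fx=s,fy=s,interpolation=cv2.INTER_CUBIC)
a=cv2.imread('pics/t3.png');b=cv2.imread('pics/s3.png')
cv2.imwrite('pics/z3.png',np.hstack([f(a,240,165,50,60,8),f(b,338,140,50,60,8)]))
E
```

```text
t 11.1 pos [0.5454 0.2533 0.1998] cur -75.9 turn -0.2 tilt 0.03 F [-0.78 -0.32 -3.  ] w 0.0146 j [ 0.69  0.37  0.19 -0.   -1.39  1.12]
([0.0398, -0.0001, 0.0014], [0.17, -0.02, 0.02])
```

View pics/z3.png

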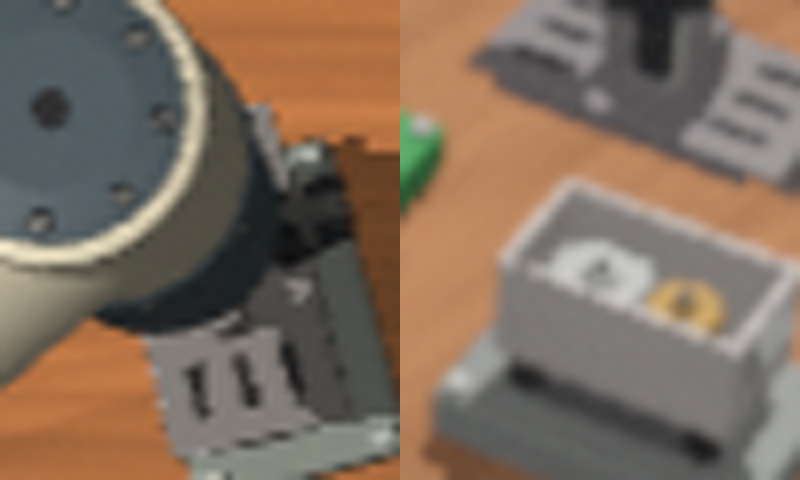

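View pics/s3.png

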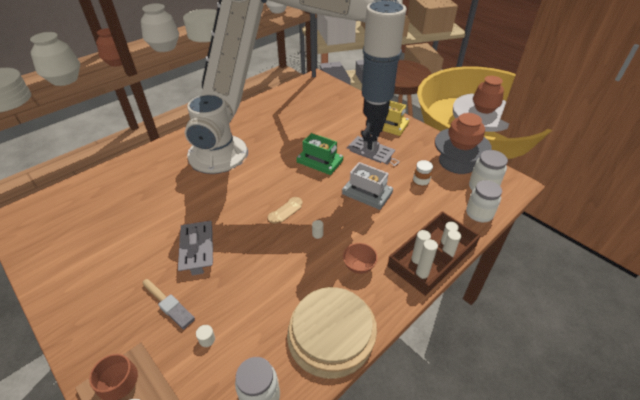

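```bash
python3 - <<'E'
from plan import *
f=lambda im,x,y,w,h,s:cv2.resize(im[y:y+h,x:x+w],None,fx=s,fy=s,interpolation=cv2.INTER_CUBIC)
b=cv2.imread('pics/s3.png')
cv2.imwrite('pics/z4.png',f(b,335,130,75,75,8))
E
```

```text
(no output)
```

View pics/z4.png

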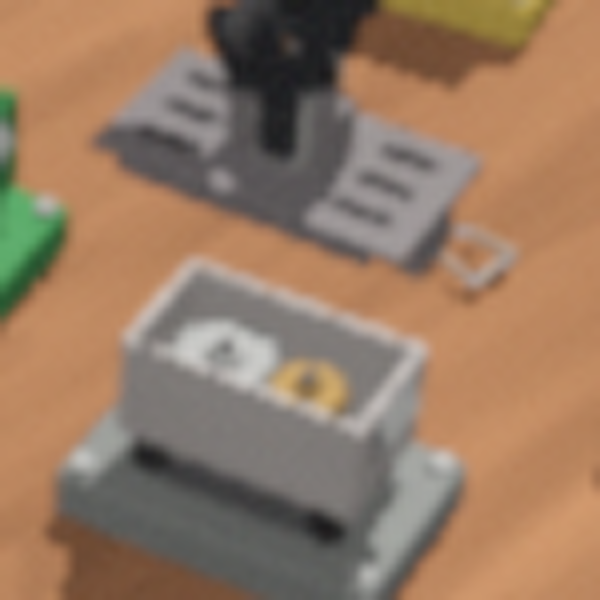

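```bash
python3 - <<'E'
from fit import *
b=r.capture('scene');a=r.capture('top')
g=crop([(183,50),(482,158),(410,262),(97,135)],335,130,8)
m=crop([(197,258),(428,348),(370,430),(125,338)],335,130,8)
t=crop([(180,455)],240,165,8)
z=r.sense()['eef_pos'];print(z)
for n,o,L,W,h,x0 in(('rim',[(b,m)],.11,.062,.095,[.5456,.252,.243]),('grd',[(b,g)],.136,.074,z[2]-.003,[.5456,.252,.243]),('grd2',[(b,g),(a,t)],.136,.074,z[2]-.003,[.5456,.252,.243])):
    v,e=fit(o,L,W,h,x0);print(n,np.round(v,4),np.degrees(v[2]).round(1),np.round(e,1))
E
```

```text
[0.54559649 0.25140802 0.20007879]
rim [0.5467 0.2546 0.2719] 15.6 [-0.2 -0.1  0.5 -0.4 -0.4  0.3  0.   0.1]
grd [0.5466 0.2498 0.2531] 14.5 [ 0.1 -0.5  1.1 -0.1 -0.5 -0.3 -0.7  0.8]
grd2 [0.5468 0.2495 0.2551] 14.6 [ 0.  -0.4  1.1 -0.1 -0.4 -0.2 -0.7  0.9 -0.2  0.1]
```

arm_command --deltas '[{"travel":[0.01,0,-0.0005],"dr":[-0.2,0,0]},{"travel":[0.016,0,-0.0005],"dr":[-0.1,0,0]},{"travel":[0.016,0,0],"dr":[0,0,0]},{"travel":[0.014,0,0],"dr":[0,0,0]},{"travel":[0.01,0,0],"dr":[0,0,0]},{"travel":[0.004,0,0],"dr":[0,0,0]},{"travel":[0.002,0,0],"dr":[0,0,0]},{"travel":[0,0,0],"dr":[0,0,0]}]'

```text
time: 12.2
eef_pos: [0.5456, 0.252, 0.1286]
tool_rot: [0.435, 0.558, -0.434, 0.558]
contact_force: [-0.5, 0.3, -1.9]
width: 0.0147
```

```bash
python3 - <<'E'
from plan import *
p=r.capture('scene');save(p,'s5.png');q=r.capture('top');save(q,'t5.png')
plan(np.array([.5456,.252,.16]),np.radians(13.9-90),1)
f=lambda im,x,y,w,h,s:cv2.resize(im[y:y+h,x:x+w],None,fx=s,fy=s,interpolation=cv2.INTER_CUBIC)
a=cv2.imread('pics/t5.png');b=cv2.imread('pics/s5.png')
cv2.imwrite('pics/z5.png',f(b,335,140,75,70,10)[:600]);cv2.imwrite('pics/z6.png',f(a,245,170,60,60,10))
E
```

```text
t 12.3 pos [0.5457 0.252  0.1288] cur -75.8 turn -0.3 tilt 0.05 F [-0.78  0.34 -2.49] w 0.0145 j [ 0.69  0.4   0.05  0.   -1.22  1.13]
([-0.0312, -0.0, 0.0], [0.31, -0.01, -0.05])
```

View pics/z5.png

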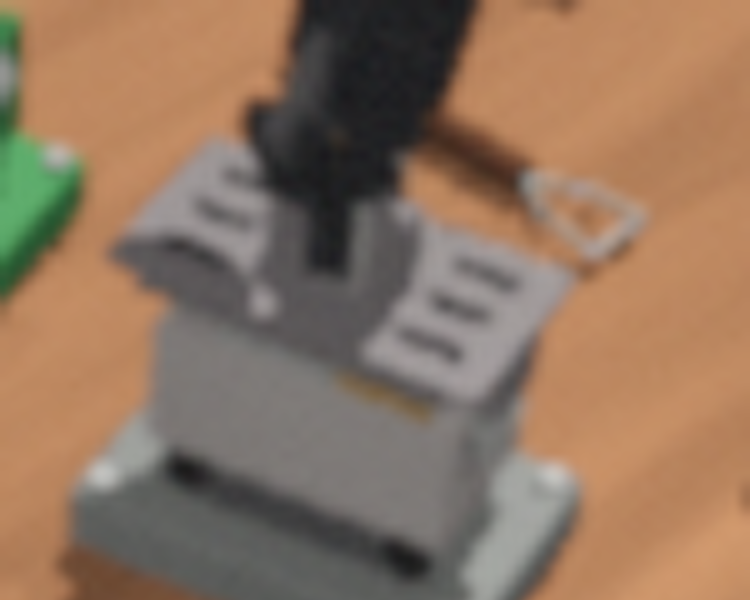

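View pics/z6.png

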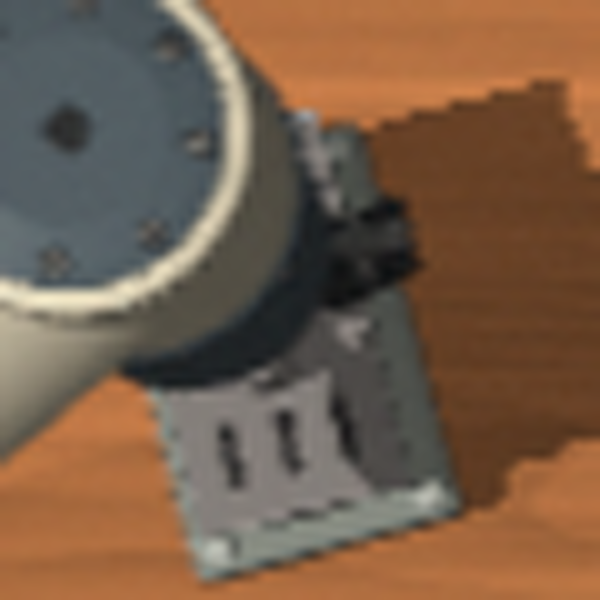

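```bash
cat > ov.py <<'E'
from h import *
def rect(c,yaw,L,W,z):
    R=np.array([[np.cos(yaw),-np.sin(yaw)],[np.sin(yaw),np.cos(yaw)]])
    return [list(np.array(c)+R@q)+[z] for q in np.array([[1,1],[1,-1],[-1,-1],[-1,1]])*[L/2,W/2]]
def ov(img,cam,x,y,w,h,s,rects,out):
    im=cv2.resize(img[y:y+h,x:x+w],None,fx=s,fy=s,interpolation=cv2.INTER_CUBIC)
    for rc,col in rects:
        P=np.array([proj(cam,X) for X in rc]);P=((P-[x,y]+.5)*s-.5)
        cv2.polylines(im,[np.round(P).astype(int)],True,col,1)
    return im
E
python3 - <<'E'
from ov import *
b=r.capture('scene');a=r.capture('top')
y=np.radians(13.9);c=[.5456,.252]
D=[(rect(c,y,.11,.062,.095),(0,0,255)),(rect(c,y,.15,.1,.026),(255,0,0))]
G=[(rect([.5456,.252],np.radians(14.2),.136,.074,.1256),(0,255,255)),D[1]]
t0=cv2.imread('pics/top0.png');s0=cv2.imread('pics/scene0.png');t5=cv2.imread('pics/t5.png');s5=cv2.imread('pics/s5.png')
cv2.imwrite('pics/o1.png',np.hstack([ov(t0,a,245,175,50,60,8,D,0),ov(s0,b,340,155,50,60,8,D,0)]))
cv2.imwrite('pics/o2.png',np.hstack([ov(t5,a,245,175,50,60,8,G,0),ov(s5,b,345,150,50,60,8,G,0)]))
E
```

```text
(no output)
```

View pics/o1.png

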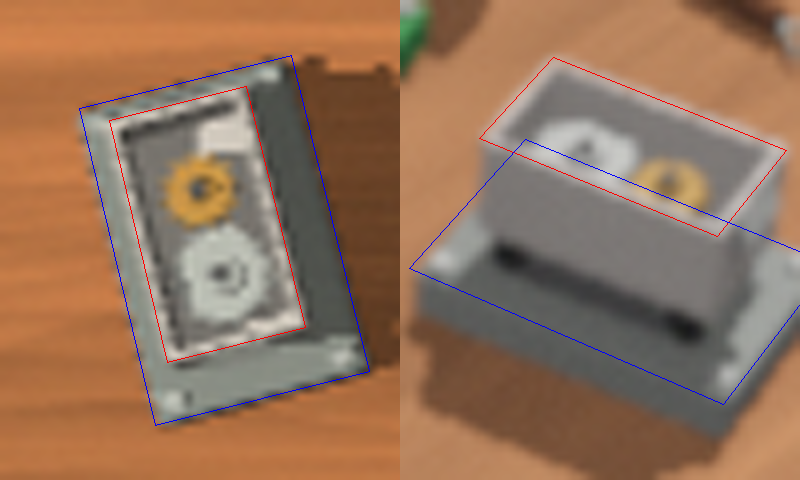

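View pics/o2.png

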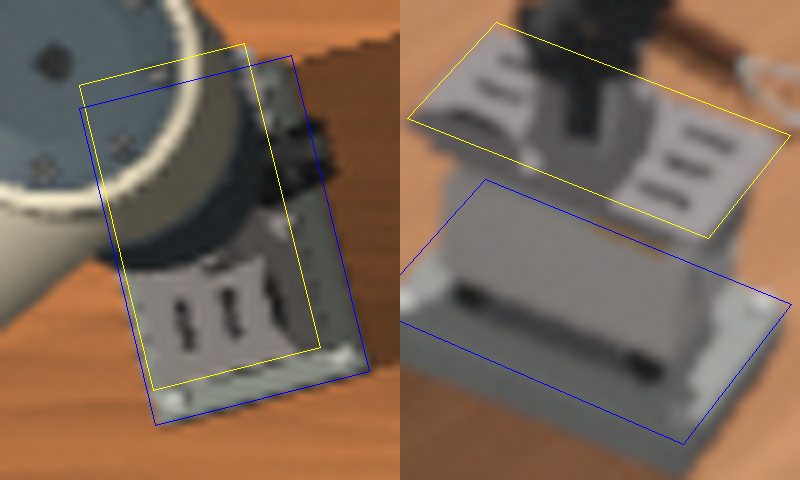

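```bash
python3 - <<'E'
from ov import *
b=r.capture('scene');a=r.capture('top')
y=np.radians(13.9);c=[.5456,.252]
G=[(rect([.5456,.252],np.radians(14.2),.136,.074,.1256),(0,255,255)),(rect(c,y,.15,.1,.026),(255,0,0))]
t5=cv2.imread('pics/t5.png');s5=cv2.imread('pics/s5.png')
A=ov(t5,a,258,200,40,32,20,[],0);B=ov(t5,a,258,200,40,32,20,G,0)
cv2.imwrite('pics/o3.png',cv2.resize(np.vstack([A,B])[:,:],(600,600*1280//800))[:960][::1] if 0 else np.hstack([A[:,:800]]))
cv2.imwrite('pics/o4.png',B)
D=[(rect(c,y,.11,.062,.095),(0,0,255))]
cv2.imwrite('pics/o5.png',ov(cv2.imread('pics/top0.png'),a,252,180,40,45,13,D,0))
E
```

```text
(no output)
```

View pics/o4.png

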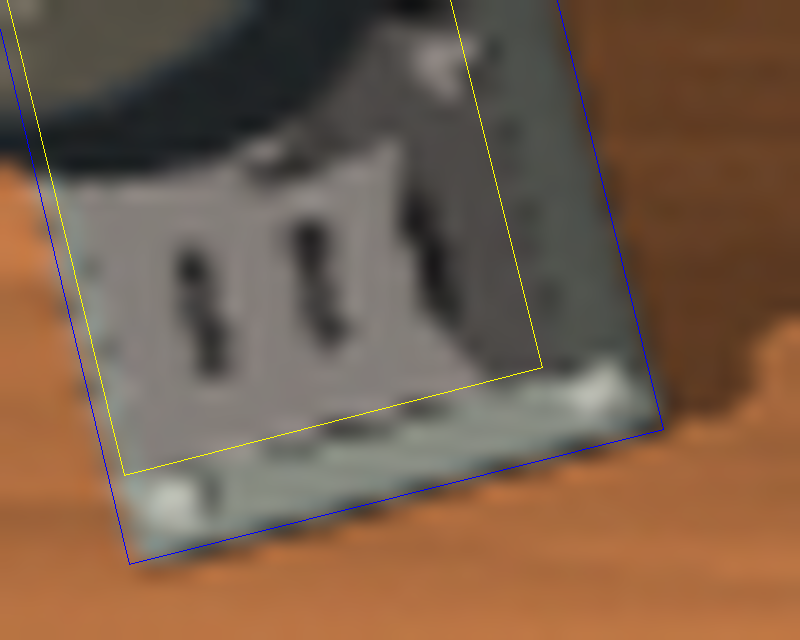

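View pics/o5.png

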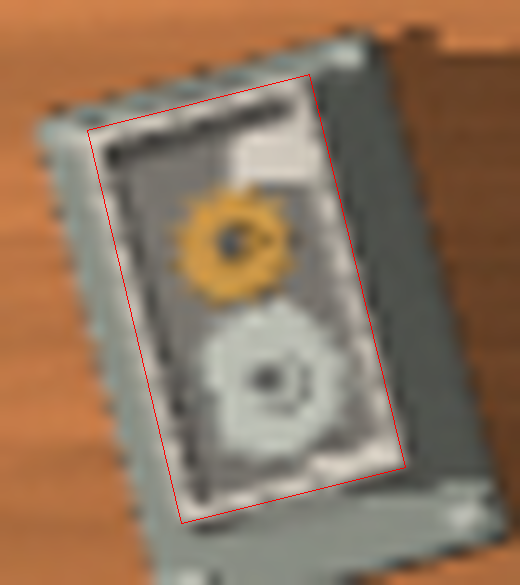

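```bash
python3 - <<'E'
from fit import *
b=r.capture('scene');a=r.capture('top')
g=crop([(207,138),(580,272),(480,402),(110,250)],335,140,10)
t=crop([(138,472),(562,362)],258,200,20)
z=r.sense()['eef_pos'];print(z)
for o in([(b,g)],[(a,t)],[(a,t),(b,g)]):
    v,e=fit(o,.136,.074,z[2]-.003,[.5456,.252,.243]);print(np.round(v,4),np.degrees(v[2]).round(1),np.round(e,1))
E
```

```text
[0.54546336 0.25189389 0.12838506]
[0.5456 0.249  0.2633] 15.1 [ 0.4 -0.4  0.2 -0.1  0.2 -0.  -0.8  0.5]
[0.5463 0.2492 0.2501] 14.3 [ 0.2 -0.  -0.2  0. ]
[0.5457 0.2493 0.2587] 14.8 [ 0.3  0.2 -0.   0.1  0.6 -0.5  0.3 -0.   0.1 -0.  -0.7  0.4]
```

arm_command --deltas '[{"travel":[0,0.0003,-0.0012],"dr":[0,0,0]},{"travel":[0,0.0003,-0.0012],"dr":[0,0,0]},{"travel":[0.003,0,0],"dr":[0,0,0]},{"travel":[0.003,0,0],"dr":[0,0,0]},{"travel":[0.002,0,0],"dr":[0,0,0]},{"travel":[0.0015,0,0],"dr":[0,0,0]},{"travel":[0.001,0,0],"dr":[0,0,0]},{"travel":[0,0,0],"dr":[0,0,0]}]'

```text
time: 13.6
eef_pos: [0.5454, 0.2543, 0.1177]
tool_rot: [0.434, 0.558, -0.434, 0.558]
contact_force: [0.0, -0.7, -2.0]
width: 0.0145
```

arm_command --deltas '[{"travel":[0.0007,0,0],"dr":[0,0,0]},{"travel":[0.0007,0,0],"dr":[0,0,0]},{"travel":[0.0007,0,0],"dr":[0,0,0]},{"travel":[0.0007,0,0],"dr":[0,0,0]},{"travel":[0.0007,0,0],"dr":[0,0,0]},{"travel":[0.0007,0,0],"dr":[0,0,0]},{"travel":[0.0008,0,0],"dr":[0,0,0]},{"travel":[0,0,0],"dr":[0,0,0]}]'

```text
time: 14.6
eef_pos: [0.5461, 0.2546, 0.1133]
tool_rot: [0.435, 0.558, -0.434, 0.558]
contact_force: [3.0, 1.2, -0.0]
width: 0.0144
```

```bash
python3 - <<'E'
from plan import *
s=r.sense();print(s['torque'].round(2))
p=r.capture('scene');save(p,'s6.png')
b=cv2.imread('pics/s6.png');q=r.capture('top');save(q,'t6.png')
f=lambda im,x,y,w,h,s:cv2.resize(im[y:y+h,x:x+w],None,fx=s,fy=s,interpolation=cv2.INTER_CUBIC)
cv2.imwrite('pics/z7.png',f(b,335,145,75,60,10))
plan(np.array([.5456,.252,.11]),np.radians(14.3-90),1)
E
```

```text
[ 0.28 -1.31  0.04]
t 14.7 pos [0.5461 0.2546 0.1132] cur -75.8 turn 0.1 tilt 0.09 F [4.45 2.56 0.91] w 0.0144 j [ 0.7   0.41  0.03  0.   -1.19  1.12]
([0.0032, -0.0011, 0.0024], [-0.09, -0.02, -0.09])
```

View pics/z7.png

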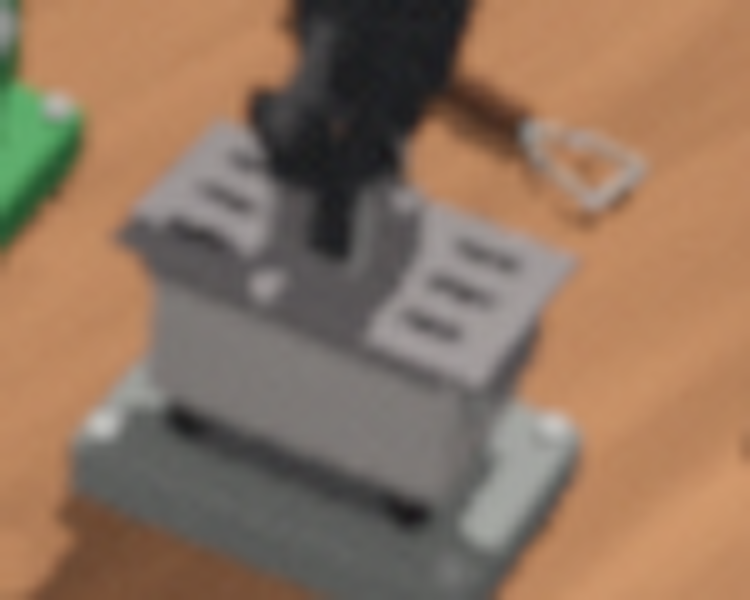

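arm_command --deltas '[{"travel":[0,0.0005,0],"dr":[0,0,0]},{"travel":[0,0.0005,0],"dr":[0,0,0]},{"travel":[0,0.0005,0],"dr":[0,0,0]},{"travel":[0,0,0],"dr":[0,0,0]},{"travel":[0,0,0],"dr":[0,0,0]},{"travel":[0,0,0],"dr":[0,0,0]},{"travel":[0,0,0],"dr":[0,0,0]},{"travel":[0,0,0],"dr":[0,0,0]}]'

```text
time: 15.7
eef_pos: [0.5467, 0.2547, 0.1127]
tool_rot: [0.434, 0.558, -0.434, 0.558]
contact_force: [2.0, 0.8, -0.5]
width: 0.0143
```

```bash
cat > st.py <<'E'
from h import *
s=r.sense();F=s['contact_force'];c,n=np.cos(.2478),np.sin(.2478)
T=s['torque']
print('t',round(s['time'],2),'pos',s['eef_pos'].round(4),'F guard xyz',round(c*F[0]+n*F[1],2),round(-n*F[0]+c*F[1],2),round(F[2],2),'T',round(c*T[0]+n*T[1],2),round(-n*T[0]+c*T[1],2),round(T[2],2))
E
python3 st.py
```

```text
t 15.7 pos [0.5467 0.2547 0.1127] F guard xyz 2.16 0.27 -0.54 T -0.02 -0.69 -0.01
```

arm_command --deltas '[{"travel":[0,0.0005,0],"dr":[0,0,0]},{"travel":[0,0.0005,0],"dr":[0,0,0]},{"travel":[0.0005,0,0],"dr":[0,0,0]},{"travel":[0.0005,0,0],"dr":[0,0,0]},{"travel":[0.0005,0,0],"dr":[0,0,0]},{"travel":[0.0005,0,0],"dr":[0,0,0]},{"travel":[0,0,0],"dr":[0,0,0]},{"travel":[0,0,0],"dr":[0,0,0]}]'

```text
time: 16.7
eef_pos: [0.5476, 0.2548, 0.1107]
tool_rot: [0.434, 0.558, -0.435, 0.558]
contact_force: [-3.2, -0.7, 2.7]
width: 0.0145
```

```bash
python3 st.py
```

```text
t 16.7 pos [0.5476 0.2548 0.1107] F guard xyz -3.22 0.13 2.74 T 0.02 1.47 0.03
```

arm_command --deltas '[{"travel":[0,-0.0004,0],"dr":[0,0,0]},{"travel":[0.0005,0,0],"dr":[0,0,0]},{"travel":[0.0005,0,0],"dr":[0,0,0]},{"travel":[0.0005,0,0],"dr":[0,0,0]},{"travel":[0.0005,0,0],"dr":[0,0,0]},{"travel":[0.0005,0,0],"dr":[0,0,0]},{"travel":[0.0005,0,0],"dr":[0,0,0]},{"travel":[0,0,0],"dr":[0,0,0]}]'

```text
time: 17.7
eef_pos: [0.548, 0.2551, 0.1082]
tool_rot: [0.435, 0.558, -0.434, 0.558]
contact_force: [-1.7, -1.1, 5.6]
width: 0.0147
```

```bash
python3 st.py
```

```text
t 17.7 pos [0.548  0.2551 0.1082] F guard xyz -1.91 -0.63 5.63 T -0.13 0.97 0.08
```

arm_command --deltas '[{"travel":[0.0005,-0.0002,0],"dr":[0,0,0]},{"travel":[0.0005,0,0],"dr":[0,0,0]},{"travel":[0.0005,0,0],"dr":[0,0,0]},{"travel":[0.0005,0,0],"dr":[0,0,0]},{"travel":[0.0005,0,0],"dr":[0,0,0]},{"travel":[0.0005,0,0],"dr":[0,0,0]},{"travel":[0,0,0],"dr":[0,0,0]},{"travel":[0,0,0],"dr":[0,0,0]}]'

```text
time: 18.7
eef_pos: [0.5484, 0.2553, 0.106]
tool_rot: [0.435, 0.558, -0.433, 0.559]
contact_force: [-1.4, -0.4, 7.1]
width: 0.0145
```

```bash
python3 st.py
```

```text
t 18.7 pos [0.5484 0.2553 0.106 ] F guard xyz -1.43 -0.09 7.06 T -0.1 0.98 0.14
```

arm_command --deltas '[{"travel":[0.0005,-0.0003,0],"dr":[0,0,0]},{"travel":[0.0005,0,0],"dr":[0,0,0]},{"travel":[0.0005,0,0],"dr":[0,0,0]},{"travel":[0.0005,0,0],"dr":[0,0,0]},{"travel":[0.0005,0,0],"dr":[0,0,0]},{"travel":[0.0005,0,0],"dr":[0,0,0]},{"travel":[0,0,0],"dr":[0,0,0]},{"travel":[0,0,0],"dr":[0,0,0]}]'

```text
time: 19.7
eef_pos: [0.5484, 0.2553, 0.1035]
tool_rot: [0.435, 0.557, -0.433, 0.559]
contact_force: [-2.7, -1.1, 9.7]
width: 0.0142
```

```bash
cat >> st.py <<'E'
from scipy.spatial.transform import Rotation as Ro
R=Ro.from_quat(s['tool_rot']).as_matrix();print('toolx',R[:,0].round(4),'yaw',np.degrees(np.arctan2(R[1,2],R[0,2])).round(2)+90)
E
python3 st.py
```

```text
t 19.7 pos [0.5484 0.2553 0.1035] F guard xyz -2.9 -0.35 9.71 T -0.04 0.9 0.11
toolx [ 0.0038  0.0015 -1.    ] yaw 14.239999999999995
```

arm_command --deltas '[{"travel":[0.0005,-0.0003,0],"dr":[0,0,0]},{"travel":[0.0005,0,0],"dr":[0,0,0]},{"travel":[0.0005,0,0],"dr":[0,0,0]},{"travel":[0.0005,0,0],"dr":[0,0,0]},{"travel":[0.0005,0,0],"dr":[0,0,0]},{"travel":[0.0005,0,0],"dr":[0,0,0]},{"travel":[0,0,0],"dr":[0,0,0]},{"travel":[0,0,0],"dr":[0,0,0]}]'

```text
time: 20.7
eef_pos: [0.5469, 0.255, 0.0989]
tool_rot: [0.435, 0.558, -0.434, 0.558]
contact_force: [-2.8, 1.0, 3.7]
width: 0.0141
```

```bash
python3 st.py
```

```text
t 20.7 pos [0.5469 0.255  0.0989] F guard xyz -2.43 1.66 3.73 T 0.54 0.33 0.01
toolx [ 6.e-04  6.e-04 -1.e+00] yaw 14.209999999999994
```

arm_command --deltas '[{"travel":[0.0005,0,0],"dr":[0,0,0]},{"travel":[0.0005,0,0],"dr":[0,0,0]},{"travel":[0.0005,0,0],"dr":[0,0,0]},{"travel":[0.0005,0,0],"dr":[0,0,0]},{"travel":[0.0005,0,0],"dr":[0,0,0]},{"travel":[0.0005,0,0],"dr":[0,0,0]},{"travel":[0,0,0],"dr":[0,0,0]},{"travel":[0,0,0],"dr":[0,0,0]}]'

```text
time: 21.7
eef_pos: [0.5469, 0.255, 0.0967]
tool_rot: [0.435, 0.558, -0.434, 0.558]
contact_force: [-3.3, 1.0, 9.1]
width: 0.0146
```

```bash
python3 st.py; python3 - <<'E'
from h import *
p=r.capture('scene');save(p,'s8.png')
b=cv2.imread('pics/s8.png')
cv2.imwrite('pics/z8.png',cv2.resize(b[145:205,335:410],None,fx=10,fy=10,interpolation=cv2.INTER_CUBIC))
E
```

```text
t 21.7 pos [0.5469 0.255  0.0967] F guard xyz -2.99 1.75 9.06 T 0.82 1.07 0.01
toolx [ 1.1e-03  7.0e-04 -1.0e+00] yaw 14.219999999999999
```

View pics/z8.png

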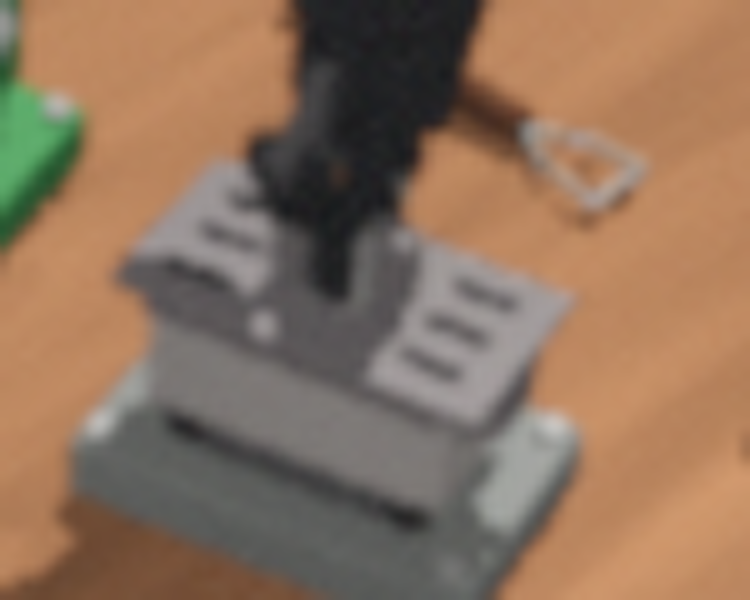

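arm_command --deltas '[{"travel":[0.0005,0,0],"dr":[0,0,0]},{"travel":[0.0005,0,0],"dr":[0,0,0]},{"travel":[0.0005,0,0],"dr":[0,0,0]},{"travel":[0.0005,0,0],"dr":[0,0,0]},{"travel":[0.0005,0,0],"dr":[0,0,0]},{"travel":[0.0005,0,0],"dr":[0,0,0]},{"travel":[0,0,0],"dr":[0,0,0]},{"travel":[0,0,0],"dr":[0,0,0]}]'

```text
time: 22.75
eef_pos: [0.5469, 0.255, 0.0945]
tool_rot: [0.435, 0.558, -0.434, 0.558]
contact_force: [-5.1, 0.1, 12.7]
width: 0.0147
```

```bash
python3 st.py
```

```text
t 22.75 pos [0.5469 0.255  0.0945] F guard xyz -4.89 1.37 12.75 T 0.83 1.85 -0.06
toolx [ 1.6e-03  9.0e-04 -1.0e+00] yaw 14.230000000000004
```

arm_command --deltas '[{"travel":[-0.002,0,0],"dr":[0,0,0]},{"travel":[-0.002,0,0],"dr":[0,0,0]},{"travel":[-0.002,0,0],"dr":[0,0,0]},{"travel":[-0.001,0,0],"dr":[0,0,0]},{"travel":[-0.001,0,0],"dr":[0,0,0]},{"travel":[-0.001,0,0],"dr":[0,0,0]},{"travel":[0,0,0],"dr":[0,0,0]},{"travel":[0,0,0],"dr":[0,0,0]}]'

```text
time: 23.75
eef_pos: [0.5465, 0.2543, 0.1014]
tool_rot: [0.434, 0.558, -0.435, 0.558]
contact_force: [0.7, -0.2, -0.7]
width: 0.0145
```

```bash
python3 st.py
```

```text
t 23.75 pos [0.5465 0.2543 0.1014] F guard xyz 0.66 -0.33 -0.69 T -0.05 -0.23 0.05
toolx [-7.e-04 -8.e-04 -1.e+00] yaw 14.189999999999998
```

arm_command --deltas '[{"travel":[-0.0005,0,0],"dr":[0,0,0]},{"travel":[-0.0005,0,0],"dr":[0,0,0]},{"travel":[-0.0005,0,0],"dr":[0,0,0]},{"travel":[-0.0005,0,0],"dr":[0,0,0]},{"travel":[0,0,0],"dr":[0,0,0]},{"travel":[0,0,0],"dr":[0,0,0]},{"travel":[0,0,0],"dr":[0,0,0]},{"travel":[0,0,0],"dr":[0,0,0]}]'

```text
time: 24.75
eef_pos: [0.5465, 0.2546, 0.1036]
tool_rot: [0.434, 0.558, -0.434, 0.558]
contact_force: [0.9, 0.1, -4.1]
width: 0.0144
```

```bash
python3 st.py
```

```text
t 24.75 pos [0.5465 0.2546 0.1036] F guard xyz 0.91 -0.14 -4.14 T -0.22 -0.24 -0.02
toolx [-4.e-04 -2.e-04 -1.e+00] yaw 14.209999999999994
```

arm_command --deltas '[{"travel":[-0.0,0,0],"dr":[0,0,0]},{"travel":[0.001,0,0],"dr":[0,0,0]},{"travel":[0.001,0,0],"dr":[0,0,0]},{"travel":[0.001,0,0],"dr":[0,0,0]},{"travel":[0.001,0,0],"dr":[0,0,0]},{"travel":[0.001,0,0],"dr":[0,0,0]},{"travel":[-0.001,0,0],"dr":[0,0,0]},{"travel":[-0.001,0,0],"dr":[0,0,0]}]'

```text
time: 25.75
eef_pos: [0.5469, 0.2548, 0.1008]
tool_rot: [0.435, 0.558, -0.434, 0.558]
contact_force: [-0.0, 0.6, -1.2]
width: 0.0145
```

arm_command --deltas '[{"travel":[0,0,0],"dr":[0,0,0]},{"travel":[0,0,0],"dr":[0,0,0]},{"travel":[0,0,0],"dr":[0,0,0]},{"travel":[0,0,0],"dr":[0,0,0]},{"travel":[0,0,0],"dr":[0,0,0]},{"travel":[0,0,0],"dr":[0,0,0]},{"travel":[0,0,0],"dr":[0,0,0]},{"travel":[0,0,0],"dr":[0,0,0]}]' --gripper 0.05

```text
time: 26.75
eef_pos: [0.5467, 0.2547, 0.1008]
tool_rot: [0.434, 0.558, -0.434, 0.558]
contact_force: [-0.7, 0.5, 0.5]
width: 0.0499
```

arm_command --deltas '[{"travel":[-0.005,0,0],"dr":[0,0,0]},{"travel":[-0.01,0,0],"dr":[0,0,0]},{"travel":[-0.015,0,0],"dr":[0,0,0]},{"travel":[-0.02,0,0],"dr":[0,0,0]},{"travel":[-0.025,0,0],"dr":[0,0,0]},{"travel":[-0.03,0,0],"dr":[0,0,0]},{"travel":[-0.02,0,0],"dr":[0,0,0]},{"travel":[-0.01,0,0],"dr":[0,0,0]}]'

```text
time: 27.75
eef_pos: [0.5471, 0.2549, 0.2381]
tool_rot: [0.435, 0.558, -0.433, 0.558]
contact_force: [-0.1, 1.0, 0.1]
width: 0.0501
```

```bash
python3 st.py; python3 - <<'E'
from ov import *
p=r.capture('scene');save(p,'s9.png');q=r.capture('top');save(q,'t9.png')
G=[(rect([.5465,.2535],np.radians(14.2),.136,.074,.099),(0,255,255)),(rect([.5465,.2535],np.radians(14.2),.11,.062,.095-.05),(0,0,255))]
b=cv2.imread('pics/s9.png')
cv2.imwrite('pics/z9.png',np.hstack([ov(b,p,340,150,50,60,8,[],0),ov(b,p,340,150,50,60,8,G[:1],0)]))
E
```

```text
t 27.75 pos [0.5471 0.2549 0.2381] F guard xyz 0.11 0.99 0.14 T -0.0 -0.0 0.03
toolx [ 0.0026  0.0018 -1.    ] yaw 14.209999999999994
```

View pics/z9.png

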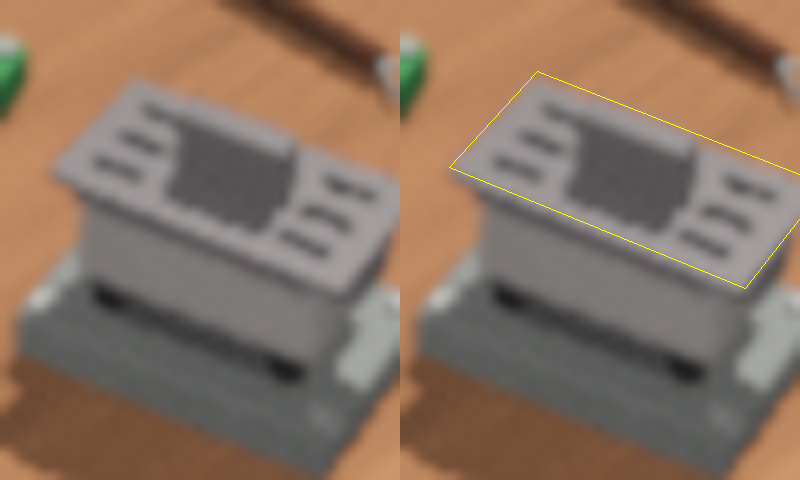

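View pics/s9.png

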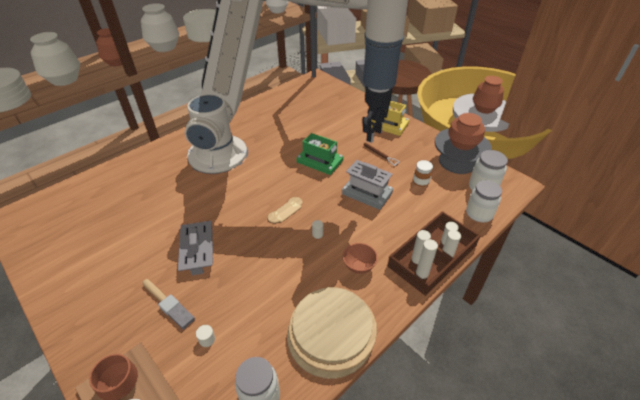

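The guard sits level and square on the grey case at px (368,180). The bystanders haven't moved.

```bash
python3 -c "
from h import *
r.sign_off();print(r.sense()['time'])"
```

```text
the job is handed in; nothing more can be done
the job is handed in; nothing more can be done
```

I picked up the smaller grey guard by its grip bar, pressed it onto the grey gear case until it snapped, let go and handed the job in. The robot's clock stood at about 28 s.

- **Alignment:** The first touch was off-centre, with one nose meeting its lip early. I shifted the guard 1–2 mm along its length by feel and continued pressing in small steps.
- **Snap:** The upward push had reached about 10 N (about 12 N on the case with the guard's weight), then the reading fell to about 4 N.
- **Seating:** I pressed on to about 15 N on the case, well under the 28 N limit. The push rose at close to 2 N/mm, as for the buffers alone, and the gripper height matched the home position. A light 2 N upward tug held.
- **After release:** The last picture shows the guard level and square on the case, and the bystanders appear unmoved.

**What disagreed:** Before pressing, the two cameras disagreed by 3–4 mm on the case's position across its width, so I used a compromise. In the last picture the guard's outline is also about 1 pixel off my predicted one, close to the calibration error. I saw only one force drop and did not check the two clips separately. That both are clipped rests on the single drop, the seated height and the tug.

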